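# Shut a phone into the RF shield box until the latch catches

### The job

Get the phone ready for its radio test: lay it flat, screen up, in the foam nest of the open shield box and let go of it, then swing the lid down onto its gasket and press it down, without forcing it, until the spring latch catches and the lid stays shut by itself when you let go. Leave the other things on the bench where they are.

Things in the scene. Friction and masses are not known exactly. Their poses are not given: they have to be found in the camera images.
- phone: The phone: black slab, rounded corners, glossy dark screen on top, 60 (its x) x 124 (its y) x 10 mm, 0.10 to 0.19 kg, lying screen up on the blue mat (mat top at z = 0.003). Origin: centre of its underside, z up. Grip it across the 60 mm at mid-length; either way round is right in the nest. Set it down: a fall of more than 15 mm damages it.
- box: RF shield box, bare aluminium, 260 (its x) x 210 (its y) mm, fixed to the bench. Origin: centre of its underside, on the mat, z up. Rim of the 12 mm walls 74 mm up; a black rubber gasket round the rim rises to 92 mm at the latch side. Black-lined inside, floor 30 mm up. Lid hinged along its +y side, latch outside its -y wall. The robot must put no more than 30 N on box, lid or latch: they bend.
- nest (a point): Middle of the foam nest, on the box floor, axes as the box: place for the centre of the phone's underside, its 124 mm along the box's y. Two end walls and four side stubs of grey foam, 12 mm high, 3 mm play on each side of the phone; the nest's long sides are open over the middle 86 mm, with over 80 mm of free floor beside the phone for the fingers.
- latch (a point): Tip of the latch bolt, nominal: fixed on the box, middle of the -y side. Steel bracket, brass bolt, black pull knob, 40 (x) x 80 mm (y, outwards), top up to 26 mm above this point. The bolt's bevelled nose is pushed aside by the lid's striker bar and springs back over it. The bracket, in slots, really sits up to 3.5 mm higher or lower, box by box: how far down the lid catches must be felt.
- lid (a joint): Lid angle in rad: 0 = metal on the rim (not reached), 1.57 = upright, stop at 1.85 (leaning out to the box's +y). Starts at 1.60 to 1.80. The damped, stiff hinge holds it where left above about 1.1; lower, it sinks by itself and rests, not latched, on gasket or bolt at 0.048 to 0.095. Latched it stays at 0.008 to 0.043, held by nothing else.
- lid_edge (a point): Middle of the lid's free edge, on its outer (upper) face. Axes as the lid, equal to the box's when shut: x along the edge, y to the hinge, z out of the outer face. The lid is a flat aluminium slab 260 (x) x 210 x 24 mm, 0.4 kg; its outer face runs 210 mm from here along +y. A steel striker loop sticks out 12 mm beyond this edge.
- lid_hinge (a point): Middle of the lid's hinge line, which runs along the box's x: 109 mm to +y of the box's origin and 78 mm above it. The lid's inner face lies in the plane through this line; lid_edge is 214 mm from it along the lid and 24 mm outwards. When the lid is open its outer face looks to the box's +y.
- lid_press (a point): Where to press: outer face, 35 mm in from the middle of the free edge (179 mm from the hinge line), axes as the lid. Pressed here, gasket and bolt push back; the latch catches at 3 to 16 N, different for each box, and the push is felt to drop. About 1 mm further down, at 10 to 20 N, the striker meets a solid stop and the force climbs steeply.
- screwdriver: Bystander: black-handled screwdriver, 150 mm long, lying along its x; origin under its middle.
- flux_jar: Bystander: small amber glass jar, 42 mm across, 45 mm high; origin under its middle.
- parts_tray: Bystander: flat white parts tray with compartments, 100 x 140 x 22 mm; origin under its middle.
- solder_reel: Bystander: grey reel, 56 mm across, 32 mm high, standing on its flange; origin under its middle.
- multimeter: Bystander: dark grey multimeter, 160 x 76 x 40 mm; origin under its middle.
- brush: Bystander: black cleaning brush, 150 mm long, lying along its x; origin under its middle.
- dish: Bystander: steel dish, 66 mm across, 22 mm high; origin under its middle.
There are look-alikes about, which are no part of the job. Of the things shaped like the phone, the black one is meant.

How it is judged:
On the way, in this order (a step that is already met when the one before it is completed fails the run):
1. the phone lies in the nest, let go, with the lid still open (horizontal distance between phone and nest below 0.006 m and z of phone in the frame of nest between -0.004 and 0.004 m and angle between phone's own z axis and vertical below 0.06 rad and angle between the y axis of phone and the y axis of box, either way round below 0.12 rad and contact force between the fingers and phone below 0.2 N and value of joint lid above 1 rad), for 0.2 s.
2. the lid is swung down onto its gasket or the bolt's nose (value of joint lid below 0.1 rad), for 0.1 s.
At the end, for the whole second after the job is handed in: Lid caught by the latch, shut by itself and at rest (lid angle below 0.046 rad; uncaught it rests above 0.048); phone in the nest, screen up: centre within 6 mm of the nest's middle, underside within 4 mm of its floor, flat to 0.06 rad, lengthwise to 0.12 rad (horizontal distance between phone and nest below 0.006 m and z of phone in the frame of nest between -0.004 and 0.004 m and angle between phone's own z axis and vertical below 0.06 rad and angle between the y axis of phone and the y axis of box, either way round below 0.12 rad and value of joint lid below 0.046 rad and velocity of joint lid between -0.05 and 0.05 rad/s); the robot touches nothing.
It fails at once if the robot pushes on the box, lid or latch with more than 30 N (contact force between any of the fingers, the arm and box above 30 N).
It fails at once if the phone is dropped: not held, it moves faster than 0.6 m/s (a fall of about 20 mm) (contact force between the fingers and phone below 0.1 N and linear speed of phone above 0.6 m/s).
It fails at once if one of the bystanders (screwdriver, flux jar, parts tray, reel, multimeter, brush, dish) is moved more than 30 mm (distance of any of screwdriver, flux_jar, parts_tray, solder_reel, multimeter, brush, dish from where it was at the start of the episode above 0.03 m).
It also fails if it takes over 72 s, if anything falls off the work surface, if the arm or the gripper's body presses on something with over 40 N, if the wrist force passes 120 N, or if a joint passes its speed limit or range.

### The arm

A 6-joint arm with a two-finger parallel gripper is mounted at the origin on the work surface. World frame = base frame: x ahead of the robot, y to its left, z up, the work surface at z = 0. Lengths are in m, angles in rad, forces in N, time in s.
With the tool pointing down it reaches from about 0.25 to 0.775 m from the base axis. Payload 4 kg.
Tool frame: the origin (TCP) lies between the finger pads; the fingertips stand arm.tcp_to_tips ahead of it and the grasp point (between the pads) lies 2 mm behind it (arm.tcp_to_tips is the distance from the TCP to the fingertips, in m); z points along the fingers, y is the line along which they close (so a half turn about z gives the same grasp; the last joint's range is limited). The gripper opens to 94 mm and grips with 3 to 60 N. Pads are 16 mm wide; open, the fingers measure 119 mm over their backs; the gripper's body (75 mm by 177 mm) begins 78 mm behind the grasp point.
Start: joints at [-1.234, 0.087, 1.371, -0, 1.684, -0.103], TCP at [0.234, -0.498, 0.223] pointing down, gripper open.
Joint ranges: [-3.1, 3.1], [-0.76, 2.03], [0.27, 2.55], [-1.08, 4.22], [0.17, 2.65], [-2.57, 2.57]. Speed limits (rad/s): [2.79, 2.79, 3.14, 3.14, 3.14, 3.14].

### API

Orientations are given as a unit quaternion [w, x, y, z].
In Python, from station import arm, vision gives the robot as it stands.
- The arm moves only by the shell command python3 -m jog 'ROWS' [OPENING]. ROWS is JSON, a list of rows, each a list of 4 numbers: the shift along the world's x, y, z in mm, then the turn about the world's z in degrees. A call has 1 to 20 rows; each row shifts and turns the commanded pose from where the row before left it; what a row does not reach is not made up. A row lasts 1/10 s, in which the tool goes at most 50 mm and 8.59 degrees, less where a joint would pass 70% of its speed; a pose out of reach is approached as far as the arm can. A call is refused whole if a number of a shift passes 50 or a number of a turn 8.59, either way. A call with a gripper value outside its range is refused whole. OPENING is the opening in per cent of the stroke, from 0 (shut) to 100 (fully open), set as the call begins (- or left out, the last holds). The fingers move at their own pace and stop on an object; the grip force is fixed at half the most. Time passes only in rows, so rows that do not move let the fingers close. It gives the time, the measured TCP pose, the force, the opening and the grip force at its end, in the units of the state.
- arm.observe(): the state, without advancing time (a new reading comes with each control period).
- vision.read_camera(name): name is "side" or "top" or "wrist"; returns (picture, depth): 384x512x3 uint8, blue, green, red; 384x512 float32, m along the optical axis (not along the pixel's ray), 0 where there is no reading.
- vision.get_calibration(name): a dict with "fx", "fy", "cx", "cy" (pixels), "R" (3x3) and "t" (3): a world point X has camera coordinates R X + t. Camera axes: x right, y down, z forward; pixel columns grow to the right and rows downward; lengths in m; the calibration is good to about 2 mm. A picture is of the moment at which its call begins: read the wrist's pose just before it. get_calibration takes no time and is no camera call; for the wrist camera it gives the pose at the moment of the call.
- arm.close_job(): hands the job in; it is judged then, once.
The state is a dict: "time_s": time; "joints": joint angles; "qvel": joint speeds; "effort": joint torques, N m; "position": TCP position; "eef_rot": TCP orientation; "contact_force": force on the tool from outside, world axes, zero at the start; "wrist_torque": the same for the moment, N m; "opening": finger opening in m; "finger_force": force on a finger pad.
Only numpy, scipy, OpenCV 4.12 (cv2) and the standard library are available. Lean on these libraries where they do the work, as an engineer would, in place of code of your own. Each camera call takes 0.05 s, during which the arm holds its last target. There are 200 camera calls.

## Working session

There is one attempt and no reset: what is moved stays moved. The work goes in short steps, Python scripts to look and compute and a shell command to move; the robot and the scene stay as the last step left them, time stands still between calls to the robot, and variables do not carry over. Pictures are saved under pics/ and viewed, at most 10 in all, crops included, and the job is handed in when it is done.

```bash
mkdir -p pics; cat > h.py <<'E'
import numpy as np, cv2
from station import arm, vision
def snap(n,f):
    c=vision.get_calibration(n); p,d=vision.read_camera(n)
    cv2.imwrite(f'pics/{f}.png',p); np.savez(f'pics/{f}.npz',p=p,d=d,**{k:np.array(v) for k,v in c.items()})
def pts(f):
    z=np.load(f'pics/{f}.npz'); d=z['d']; v,u=np.mgrid[:384,:512]
    C=np.stack([(u-z['cx'])/z['fx']*d,(v-z['cy'])/z['fy']*d,d],-1)
    return z['p'],d,(C-z['t'])@z['R']   # world = R^T (C-t)
E
python3 - <<'E'
from h import *
snap('top','top0'); snap('side','side0')
a=cv2.imread('pics/top0.png'); cv2.imwrite('pics/top0b.png',cv2.resize(a,(800,600)))
s=arm.observe(); print(s, arm.tcp_to_tips)
E
```

```text
{'time_s': 0.1, 'joints': array([-1.23408400e+00,  8.78651463e-02,  1.37209579e+00, -2.09895197e-05,
        1.68359900e+00, -1.03055925e-01]), 'qvel': array([-0.00098438, -0.00111838, -0.00457896, -0.00206476, -0.00074571,
       -0.00111214]), 'effort': array([ 2.28903489e-03, -3.41253376e+01, -3.03301013e+01,  7.20295636e-02,
        3.04547965e-02, -9.79218157e-05]), 'position': array([ 0.23400926, -0.49722366,  0.22143363]), 'eef_rot': array([-9.75719865e-04,  9.75922513e-01,  2.18115291e-01, -1.25013858e-04]), 'contact_force': array([-0.14628187, -0.76299428, -0.80768879]), 'wrist_torque': array([-0.03362497,  0.00169512, -0.03614448]), 'finger_force': 0.0, 'opening': 0.09393399609696654} 0.017
```

View pics/top0b.png

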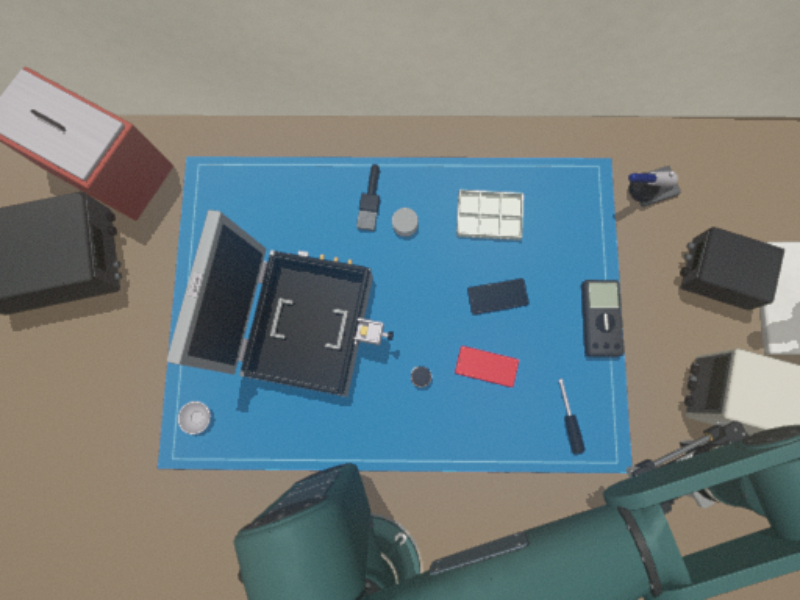

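View pics/side0.png

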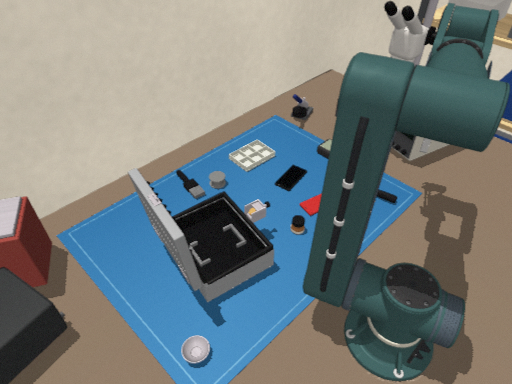

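The phone candidates in the top view (800x600) are the black slab at (498,296) and the red slab at (487,366). The black one fits. The box is at (308,322), with the latch towards +u at (372,331) and the lid leaning out to the left.

```bash
python3 - <<'E'
from h import *
p,d,W=pts('top0')
c=vision.get_calibration('top')
# phone
m=np.zeros(d.shape,bool); m[170:210,290:348]=1
dark=m&(p.max(2)<70)&(W[...,2]<.03)
n,l,st,_=cv2.connectedComponentsWithStats(dark.astype(np.uint8)); k=1+st[1:,4].argmax()
P=W[l==k]; r=cv2.minAreaRect((P[:,:2]*1000).astype(np.float32)); print('phone',st[k],r,np.median(P[:,2]),P[:,:2].mean(0))
b=cv2.boxPoints(r);print(b)
# box rim: height
z=W[...,2]; reg=np.zeros(d.shape,bool); reg[155:260,150:245]=1
rim=reg&(z>.070)&(z<.1)
Q=W[rim]; rr=cv2.minAreaRect((Q[:,:2]*1000).astype(np.float32)); print('rim',rr,len(Q)); print(cv2.boxPoints(rr))
# nest foam: bright inside
f=reg&(z>.03)&(z<.06)&(p.min(2)>90); F=W[f]
print('foam',len(F)); 
fr=cv2.minAreaRect((F[:,:2]*1000).astype(np.float32)); print(fr,np.median(F[:,2]))
lid=np.zeros(d.shape,bool); lid[130:245,105:180]=1; L=W[lid&(z>.1)]
print('lid',L.min(0),L.max(0),len(L))
vis=p.copy(); vis[f]=(0,255,0); vis[rim]=(0,0,255); vis[l==k]=(255,0,255)
cr=np.hstack([vis[125:265,100:250],p[140:280,270:420]]);cv2.imwrite('pics/c1.png',cv2.resize(cr,(800,373),interpolation=cv2.INTER_CUBIC))
E
```

```text
Traceback (most recent call last):
ValueError: attempt to get argmax of an empty sequence
```

```bash
python3 - <<'E'
from h import *
p,d,W=pts('top0')
print(d[189,318],W[189,318],p[189,318],(d==0).mean(),d[200,400],W[200,400],p[200,400]); print({k:v for k,v in vision.get_calibration('top').items()})
print(W[206,197],W[170:176,160:240:8,2].round(3),d[189,300:335:5], p[185:195,318])
E
```

```text
1.1875733 [ 0.55001038 -0.26429516  0.01171689] [81 68 56] 0.004063924153645833 1.1892204 [ 5.16608662e-01 -5.37144975e-01  4.51708757e-04] [117 135 150]
{'fx': 357.96350271299457, 'fy': 357.96350271299457, 'cx': 262.53739786609793, 'cy': 188.4649542268397, 'R': array([[ 0.00768815, -0.999931  , -0.00888137],
       [-0.98022503, -0.00577977, -0.19780161],
       [ 0.19773663,  0.01022647, -0.98020184]]), 't': array([-0.08439969,  0.54169906,  1.09300384])}
[0.48719163 0.13098877 0.03377119] [[0.149 0.089 0.058 0.033 0.031 0.057 0.07  0.088 0.091 0.088]
 [0.148 0.088 0.053 0.031 0.035 0.043 0.063 0.077 0.089 0.09 ]
 [0.147 0.086 0.053 0.036 0.034 0.031 0.045 0.069 0.085 0.092]
 [0.146 0.089 0.047 0.035 0.031 0.029 0.036 0.059 0.074 0.089]
 [0.138 0.082 0.045 0.035 0.033 0.031 0.036 0.041 0.062 0.077]
 [0.129 0.085 0.043 0.033 0.033 0.033 0.034 0.036 0.047 0.087]] [1.1859684 1.1855538 1.1885823 1.1846833 1.1903762 1.1877342 1.1842507] [[81 68 58]
 [81 68 52]
 [79 66 52]
 [83 71 58]
 [81 68 56]
 [83 66 55]
 [82 66 54]
 [86 73 58]
 [78 64 51]
 [82 67 55]]
```

```bash
cat >> h.py <<'E'
def plane(f,uv,z0):
    z=np.load(f'pics/{f}.npz'); uv=np.atleast_2d(uv).astype(float); R=z['R']; o=-R.T@z['t']
    r=np.c_[(uv[:,0]-z['cx'])/z['fx'],(uv[:,1]-z['cy'])/z['fy'],np.ones(len(uv))]@R
    return o+r*((z0-o[2])/r[:,2])[:,None]
def rect(xy): 
    r=cv2.minAreaRect((np.asarray(xy)[:,:2]*1000).astype(np.float32)); return r,cv2.boxPoints(r).round(1).tolist()
E
python3 - <<'E'
from h import *
p,d,W=pts('top0'); z=W[...,2]
m=np.zeros(d.shape,bool); m[170:210,290:348]=1
dark=m&(p[...,0].astype(int)<115)
n,l,st,_=cv2.connectedComponentsWithStats(dark.astype(np.uint8)); k=1+st[1:,4].argmax()
v,u=np.nonzero(l==k); print('phone',st[k],rect(plane('top0',np.c_[u,v],.013)))
reg=np.zeros(d.shape,bool); reg[155:260,150:245]=1
rim=reg&(z>.078)&(z<.1); v,u=np.nonzero(rim)
print('rim',rect(W[rim]),np.median(z[rim]))
f=reg&(z>.03)&(z<.06)&(p.min(2)>100); v,u=np.nonzero(f)
print('foam',len(u),rect(plane('top0',np.c_[u,v],.045)))
L=W[130:245,105:180][z[130:245,105:180]>.1]; print('lid',L.min(0),L.max(0),len(L))
vis=p.copy(); vis[f]=(0,255,0); vis[rim]=(0,0,255); vis[l==k]=(255,0,255)
cr=np.hstack([vis[125:265,100:250],p[140:280,270:420]]);cv2.imwrite('pics/c1.png',cv2.resize(cr,(800,373),interpolation=cv2.INTER_CUBIC))
E
```

```text
phone [299 178  39  23 654] (((548.5029296875, -264.6459045410156), (59.7990837097168, 123.18386840820312), 10.309993743896484), [[508.1000061035156, -209.39999389648438], [530.0999755859375, -330.6000061035156], [588.9000244140625, -319.8999938964844], [566.9000244140625, -198.6999969482422]])
rim (((479.378173828125, 106.86178588867188), (268.5950012207031, 259.03558349609375), 79.52129364013672), [[327.6000061035156, -1.600000023841858], [582.2999877929688, -48.79999923706055], [631.2000122070312, 215.39999389648438], [376.3999938964844, 262.5]]) 0.0870136532391072
foam 226 (((533.784912109375, 102.66224670410156), (176.44886779785156, 187.24534606933594), 79.1748275756836), [[425.29998779296875, 33.599998474121094], [609.2000122070312, -1.600000023841858], [642.2999877929688, 171.6999969482422], [458.3999938964844, 206.89999389648438]])
lid [ 0.31550896 -0.09244054  0.10033685] [0.63654784 0.30355186 1.17776373] 3981
```

View pics/c1.png

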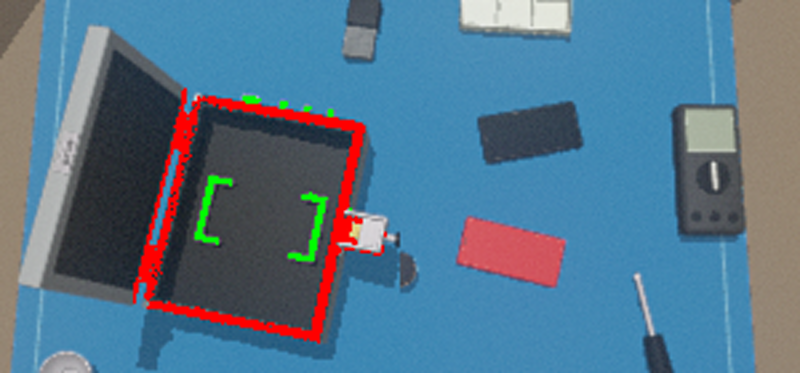

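The crop confirms the phone as the black slab at (530,132); the red one at (510,252) is the decoy. The foam nest is clearly visible in green. Next I refine the nest and lid measurements, and start the move above the phone.

```bash
python3 - <<'E'
from h import *
p,d,W=pts('top0'); z=W[...,2]
reg=np.zeros(d.shape,bool); reg[186:228,170:227]=1
f=reg&(p.min(2)>100)&(z<.065); v,u=np.nonzero(f); print('foam',len(u),rect(plane('top0',np.c_[u,v],.045)))
# inside of box rim (dark opening): rim mask without latch
r2=np.zeros(d.shape,bool); r2[155:255,165:240]=1
rim=r2&(z>.08)&(z<.1); th=np.radians(-10.5); ex=np.array([np.cos(th),np.sin(th)]); ey=np.array([-ex[1],ex[0]])
o=np.array([.485,.108]); q=(W[rim][:,:2]-o); bx,by=q@ex,q@ey
for lab,s in (('x+',bx[(bx>.09)&(abs(by)<.08)]),('x-',bx[(bx<-.09)&(abs(by)<.08)]),('y-',by[(by<-.07)&(abs(bx)<.1)&(abs(bx)>.03)])): print(lab,len(s),np.percentile(s,[3,50,97]).round(4))
# edges' yaw
for lab,mk,a,b in (('x+',(bx>.09)&(abs(by)<.08),by,bx),('x-',(bx<-.09)&(abs(by)<.08),by,bx),('y-',(by<-.07)&(abs(bx)<.1)&(abs(bx)>.03),bx,by)): print(lab,np.degrees(np.arctan(np.polyfit(a[mk],b[mk],1)[0])))
w=W[130:245,105:180].reshape(-1,3); lx=(w[:,:2]-o)@ex; ly=(w[:,:2]-o)@ey
mk=(abs(lx)<.11)&(w[:,2]>.12)&(w[:,2]<.35); 
hi=w[:,2]>.27; print('top pts',ly[mk&hi].min(),ly[mk&hi].max(),w[mk,2].max())
m2=mk&(w[:,2]<.26); c=np.polyfit(w[m2,2],ly[m2],1); print('ly at z=.081',np.polyval(c,.081),'angle',np.pi/2+np.arctan(c[0]))
E
python3 -m jog '[[0,0,0,8.4],[30,22,0,8.4],[40,29,0,8.4],[40,29,0,8.4],[40,29,0,8.4],[40,29,0,8.4],[40,29,0,8.4],[40,29,-15,8.4],[30,22,-35,8],[14,15,-50,0],[0,0,0,0],[0,0,0,0]]' 100
```

```text
foam 190 (((484.2845458984375, 127.63096618652344), (145.7940673828125, 81.66702270507812), 79.72723388671875), [[431.1000061035156, 63.20000076293945], [511.5, 48.599998474121094], [537.5, 192.10000610351562], [457.1000061035156, 206.60000610351562]])
x+ 177 [0.1026 0.1175 0.1233]
x- 194 [-0.1337 -0.1286 -0.1003]
y- 172 [-0.085  -0.0807 -0.0751]
x+ 1.9832507353125617
x- -3.811307770357887
y- -0.07292053450297624
top pts 0.14345404915842616 0.17682031319754107 0.3062934553846434
ly at z=.081 0.12387227260576911 angle 1.6866006506877267
time_s: 1.3
position: [0.5443, -0.2667, 0.1261]
eef_rot: [-0.002, 0.64, 0.769, -0.001]
contact_force: [-0.1, -0.4, 0.4]
opening: 0.0939
finger_force: 0.0
```

```bash
python3 -m jog '[[4,2,-20,0],[0,0,-30,0],[0,0,-30,0],[0,0,-15,0],[0,0,-7,0],[0,0,0,0],[0,0,0,0]]'
```

```text
time_s: 2.0
position: [0.5503, -0.2663, 0.0276]
eef_rot: [0.002, 0.64, 0.768, 0.0]
contact_force: [0.5, 0.2, 1.0]
opening: 0.094
finger_force: 0.0
```

```bash
python3 -m jog '[[-1,1,-5,0],[0,0,0,0],[0,0,0,0]]' && python3 -m jog '[[0,0,0,0],[0,0,0,0],[0,0,0,0],[0,0,0,0],[0,0,0,0],[0,0,0,0],[0,0,0,0],[0,0,0,0]]' 0
```

```text
time_s: 2.3
position: [0.5484, -0.2642, 0.0208]
eef_rot: [0.0, 0.64, 0.768, 0.0]
contact_force: [-0.1, 0.2, -0.2]
opening: 0.0941
finger_force: 0.0
time_s: 3.1
position: [0.5483, -0.2642, 0.0205]
eef_rot: [0.0, 0.64, 0.768, 0.0]
contact_force: [-0.0, -0.1, -0.2]
opening: 0.0592
finger_force: 30.0
```

```bash
python3 -m jog '[[0,0,15,0],[0,0,30,0],[0,0,40,0],[0,0,40,0],[-3,20,25,-2],[-6,36,0,-2.5],[-6,36,0,-2.5],[-6,36,0,-2.5],[-6,36,0,-2.5],[-6,36,0,-2.5],[-6,36,0,-2.5],[-6,36,0,-2.5],[-6,36,0,-1.2],[-6,36,0,0],[-5,30,0,0],[-4,28,0,0],[-2,20,0,0],[0,0,0,0],[0,0,0,0]]' && python3 - <<'E'
from h import *
snap('wrist','w1'); snap('top','top1')
E
```

```text
time_s: 5.0
position: [0.4802, 0.1577, 0.1711]
eef_rot: [0.001, 0.767, 0.641, 0.0]
contact_force: [0.5, -0.2, -1.2]
opening: 0.0595
finger_force: 30.0
```

View pics/w1.png

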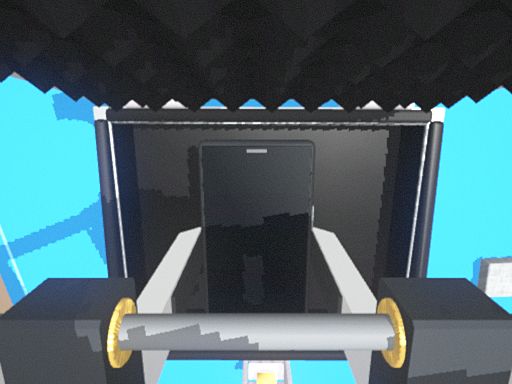

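The held phone spans u 200–315 and hides the nest, and I overshot about 30 mm in y. I'll back off to see the nest past the phone.

```bash
python3 -m jog '[[-4,-25,10,0],[-7,-40,20,0],[-7,-40,20,0],[-7,-40,10,0],[-3,-15,0,0],[0,0,0,0],[0,0,0,0],[0,0,0,0]]' && python3 - <<'E'
from h import *
snap('wrist','w2')
a=cv2.imread('pics/w2.png'); cv2.imwrite('pics/w2b.png',cv2.resize(a,(800,600)))
E
```

```text
time_s: 5.9
position: [0.4521, -0.0018, 0.2301]
eef_rot: [-0.0, 0.768, 0.641, -0.0]
contact_force: [-0.2, 0.7, -1.3]
opening: 0.0593
finger_force: 30.0
```

View pics/w2b.png

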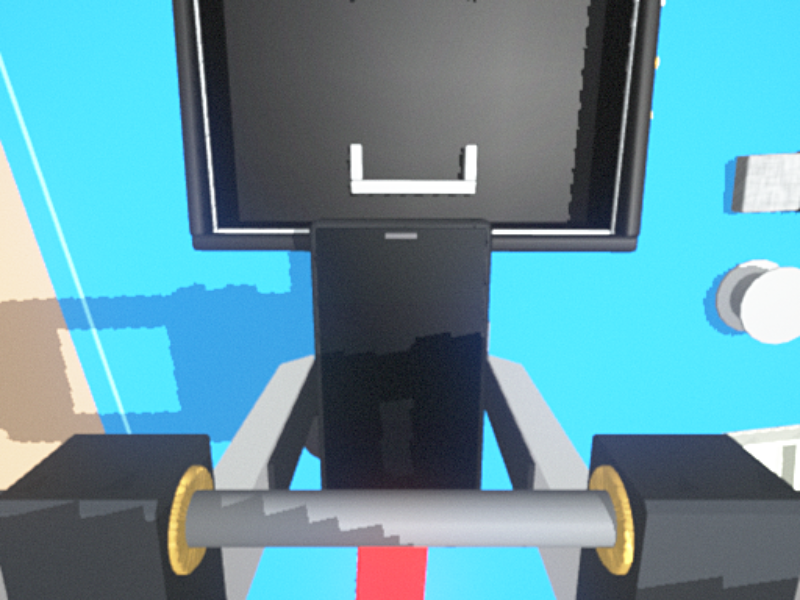

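The nest's −y foam U is at rows 145–194, u 351–476 (800 scale). The held phone's far edge is at row 222, u 314–489.

```bash
python3 - <<'E'
from h import *
k=1.5625; th=np.radians(-10.4); ex=np.array([np.cos(th),np.sin(th)]); ey=np.array([-ex[1],ex[0]])
def g(uv,z): return plane('w2',np.array(uv)/k,z)[:,:2]
F=g([(350,192),(476,192),(362,181),(466,181),(350,145),(476,145)],.045)
for r in F: print('foam',r.round(4),(r@ex).round(4),(r@ey).round(4))
tcp=np.array([.4521,-.0018]); P=g([(314,222),(489,222)],.2301-.0075)
for r in P: print('phone rel tcp',((r-tcp)@ex).round(4),((r-tcp)@ey).round(4))
print('box-frame angle of wall',np.degrees(np.arctan2(*(F[3]-F[2])[::-1])))
inner=(F[2]+F[3])/2; print('nest est',inner+.065*ey,'from outer',(F[0]+F[1])/2+.073*ey)
E
```

```text
foam [0.4319 0.0612] 0.4137 0.1382
foam [0.5116 0.0467] 0.4948 0.1383
foam [0.4408 0.0666] 0.4216 0.1451
foam [0.5063 0.0546] 0.4881 0.1451
foam [0.4378 0.0895] 0.4144 0.1671
foam [0.5158 0.0753] 0.4937 0.1672
phone rel tcp -0.0262 0.0568
phone rel tcp 0.0295 0.0568
box-frame angle of wall -10.326242077171695
nest est [0.4853061  0.12454066] from outer [0.48492719 0.12574575]
```

```bash
python3 -m jog '[[6,25,0,0],[9,35,0,0],[9,35,-10,0],[6,25,-20,0],[2,9,-30,0],[0,0,-30,0],[0,0,-30,0],[0,0,-20,0],[0,0,-15,0],[0,0,0,0],[0,0,0,0],[0,0,0,0]]'
```

```text
time_s: 7.15
position: [0.4851, 0.1274, 0.0767]
eef_rot: [0.001, 0.767, 0.641, 0.001]
contact_force: [-0.2, 0.7, -0.3]
opening: 0.0594
finger_force: 30.0
```

```bash
python3 -m jog '[[-1,0,-10,0],[0,0,-6,0],[0,0,-4,0],[0,0,-2,0],[0,0,-1,0],[0,0,0,0],[0,0,0,0]]'
```

```text
time_s: 7.85
position: [0.4832, 0.127, 0.0525]
eef_rot: [-0.0, 0.768, 0.641, 0.0]
contact_force: [-0.2, 2.1, -0.9]
opening: 0.0596
finger_force: 30.0
```

```bash
python3 -m jog '[[1,1,-1,0],[0,0,-1,0],[0,0,0,0],[0,0,0,0]]'
```

```text
time_s: 8.25
position: [0.4843, 0.1276, 0.0504]
eef_rot: [0.0, 0.768, 0.641, -0.0]
contact_force: [0.6, 0.2, -0.0]
opening: 0.0598
finger_force: 30.0
```

Free, at the measured floor height. Releasing.

```bash
python3 -m jog '[[0,0,0,0],[0,0,0,0],[0,0,0,0],[0,0,0,0],[0,0,0,0],[0,0,0,0]]' 100 && python3 -m jog '[[0,0,10,0],[0,0,30,0],[0,0,40,0],[-7,-40,40,0],[-7,-40,20,0],[-7,-40,0,0],[0,0,0,0],[0,0,0,0]]' && python3 - <<'E'
from h import *
snap('wrist','w3'); snap('top','top2')
a=cv2.imread('pics/w3.png'); b=cv2.imread('pics/top2.png')
cv2.imwrite('pics/w3b.png',np.hstack([a[:300,60:460],cv2.resize(b[125:265,100:250],(321,300))]))
E
```

```text
time_s: 8.85
position: [0.4842, 0.1278, 0.0504]
eef_rot: [0.0, 0.768, 0.641, -0.0]
contact_force: [0.4, 0.4, 0.3]
opening: 0.0937
finger_force: 0.0
time_s: 9.65
position: [0.4641, 0.0122, 0.1863]
eef_rot: [0.0, 0.768, 0.64, 0.001]
contact_force: [0.3, 1.0, -0.8]
opening: 0.0939
finger_force: 0.0
```

View pics/w3b.png

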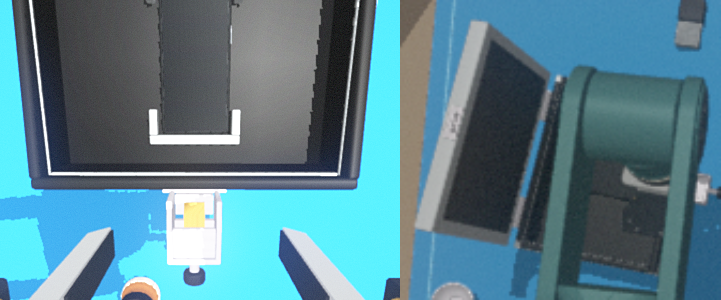

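The phone sits in the nest, between the foam side arms (u 150–240, phone 158–233 in the left panel). Next is the lid; I'll check the camera mount's clearance first.

```bash
python3 - <<'E'
from h import *
c=vision.get_calibration('wrist'); s=arm.observe(); o=-c['R'].T@c['t']; print('cam rel tcp',o-s['position'],'axis',c['R'][2])
E
python3 -m jog '[[0,0,45,0],[0,0,45,0],[0,0,45,0],[0,0,40,0],[0,0,0,0],[0,0,0,0]]' 0
```

```text
cam rel tcp [0.01457646 0.07203204 0.16176731] axis [-0.04645893 -0.25295259 -0.96636254]
time_s: 10.35
position: [0.4645, 0.0139, 0.3609]
eef_rot: [0.0, 0.767, 0.642, 0.001]
contact_force: [-0.1, -1.1, -0.7]
opening: 0.0495
finger_force: 0.0
```

```bash
python3 -m jog '[[4,22,0,0],[7,40,0,0],[7,40,0,0],[7,40,0,0],[7,40,0,0],[7,40,0,0],[7,40,0,0],[5,28,0,0],[3,12,0,0],[0,0,-20,0],[0,0,-30,0],[0,0,-30,0],[0,0,-22,0],[0,0,0,0],[0,0,0,0]]'
```

```text
time_s: 11.85
position: [0.5177, 0.3141, 0.2577]
eef_rot: [-0.0, 0.768, 0.641, -0.001]
contact_force: [-0.1, -0.2, 0.4]
opening: 0.0007
finger_force: 0.0
```

```bash
python3 -m jog '[[-1.8,-9.8,0,0],[-1.8,-9.8,0,0],[-1,-5,0,0],[-1,-5,0,0],[-1,-5,0,0],[-1,-5,0,0],[-1,-5,0,0]]'
```

```text
time_s: 12.55
position: [0.5094, 0.2698, 0.2587]
eef_rot: [0.0, 0.768, 0.641, 0.0]
contact_force: [0.0, 1.0, 1.3]
opening: 0.0005
finger_force: 0.7
```

```bash
python3 -m jog '[[-1,-5,0,0],[-1,-5,0,0],[-1,-5,0,0],[-1,-5,0,0],[-1,-5,0,0],[-1,-5,0,0]]'; python3 -m jog '[[-1,-5,0,0],[-1,-5,0,0],[-1,-5,0,0],[-1,-5,0,0],[-1,-5,0,0],[-1,-5,0,0]]'
```

```text
time_s: 13.15
position: [0.5035, 0.2396, 0.2585]
eef_rot: [0.0, 0.768, 0.641, 0.0]
contact_force: [0.6, 1.3, 0.8]
opening: 0.0002
finger_force: 0.7
time_s: 13.75
position: [0.4972, 0.2096, 0.2584]
eef_rot: [-0.0, 0.768, 0.641, -0.0]
contact_force: [0.1, 1.0, 0.3]
opening: 0.0004
finger_force: 0.3
```

```bash
python3 -m jog '[[-1,-5,0,0],[-1,-5,0,0],[-1,-5,0,0],[-1,-5,0,0],[-1,-5,0,0],[-1,-5,0,0],[-1,-5,0,0],[-1,-5,0,0]]'; python3 -m jog '[[-1,-5,0,0],[-1,-5,0,0],[-1,-5,0,0],[-1,-5,0,0],[-1,-5,0,0],[-1,-5,0,0],[0,0,0,0]]'; python3 - <<'E'
from h import *
snap('side','s2')
E
```

```text
time_s: 14.55
position: [0.4894, 0.1696, 0.2586]
eef_rot: [0.0, 0.768, 0.641, -0.0]
contact_force: [0.5, -0.2, -0.5]
opening: 0.0003
finger_force: 0.0
time_s: 15.25
position: [0.4834, 0.1395, 0.2587]
eef_rot: [0.0, 0.768, 0.64, 0.0]
contact_force: [-0.4, 0.5, 0.2]
opening: 0.0006
finger_force: 0.0
```

View pics/s2.png

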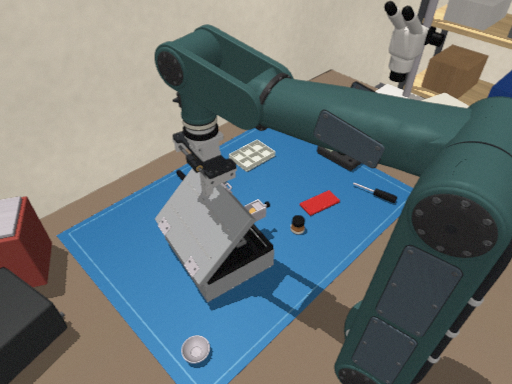

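The lid is at about 0.8 rad and sinking by itself. Next I raise the tool, let the lid settle, and go above the press point.

```bash
python3 -m jog '[[0,0,30,0],[0,0,30,0],[0,0,0,0],[0,0,0,0],[0,0,0,0],[0,0,0,0],[0,0,0,0],[0,0,0,0],[0,0,0,0],[0,0,0,0],[-3,-20,0,0],[-3,-20,0,0],[-3,-20,0,0],[-3,-21,0,0],[0,0,-30,0],[0,0,-40,0],[0,0,-30,0],[0,0,0,0],[0,0,0,0],[0,0,0,0]]'; python3 - <<'E'
from h import *
snap('side','s3')
p,d,W=pts('s3'); ex=np.array([.9836,-.1805]); ey=ex[::-1]*[-1,1]
P=W[d>0]; x=P[:,:2]@ex; y=P[:,:2]@ey
for s in (.06,.10,.14,.17,.19):
    m=(abs(320-y*1000-s*1000)<6)&(P[:,2]>.09)&(P[:,2]<.2)&(x>.34)&(x<.43); print(s,m.sum(),np.median(P[m,2]) if m.any() else None)
E
```

```text
time_s: 17.3
position: [0.4727, 0.0592, 0.2211]
eef_rot: [0.001, 0.768, 0.641, 0.002]
contact_force: [-0.0, -0.7, 0.5]
opening: 0.0003
finger_force: 0.0
0.06 131 0.11046319042838024
0.1 125 0.11292320309526385
0.14 122 0.11552279923920628
0.17 120 0.11752898529805786
0.19 117 0.11880259584618016
```

View pics/s3.png

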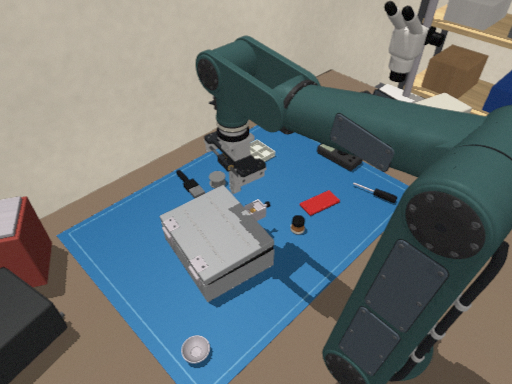

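The lid is down, resting at about 0.064 rad, with the surface at the press point near z 0.1175. So contact should come at TCP z of about 0.1345.

```bash
python3 -m jog '[[0,0,-30,0],[0,0,-30,0],[0,0,-15,0],[0,0,-5,0],[0,0,0,0],[0,0,0,0]]'; for i in 1 ; do python3 -m jog '[[0,0,-1,0],[0,0,-1,0],[0,0,-1,0],[0,0,0,0]]'; done
```

```text
time_s: 17.95
position: [0.4727, 0.0592, 0.1405]
eef_rot: [0.001, 0.768, 0.641, 0.001]
contact_force: [-0.2, -0.4, 0.8]
opening: 0.0004
finger_force: 0.0
time_s: 18.35
position: [0.4714, 0.0591, 0.1356]
eef_rot: [0.0, 0.768, 0.641, 0.0]
contact_force: [0.0, -0.7, -0.2]
opening: 0.0008
finger_force: 0.0
```

```bash
python3 -m jog '[[0,0,-1,0],[0,0,0,0]]'; python3 -m jog '[[0,0,-1,0],[0,0,0,0]]';python3 -m jog '[[0,0,-1,0],[0,0,0,0]]'
```

```text
time_s: 18.55
position: [0.4714, 0.0591, 0.1344]
eef_rot: [-0.0, 0.768, 0.641, -0.0]
contact_force: [0.1, 0.1, -0.9]
opening: 0.0002
finger_force: 0.0
time_s: 18.75
position: [0.4715, 0.0591, 0.1339]
eef_rot: [0.0, 0.768, 0.641, 0.0]
contact_force: [0.0, -0.1, 1.6]
opening: 0.0002
finger_force: 0.8
time_s: 18.95
position: [0.4715, 0.059, 0.1331]
eef_rot: [0.0, 0.768, 0.641, 0.0]
contact_force: [-1.8, -2.3, 3.6]
opening: 0.0004
finger_force: 2.1
```

```bash
python3 -m jog '[[0,0,-0.5,0],[0,0,0,0]]'; python3 -m jog '[[0,0,-0.5,0],[0,0,0,0]]'
```

```text
time_s: 19.15
position: [0.4715, 0.0589, 0.1326]
eef_rot: [0.0, 0.768, 0.641, -0.0]
contact_force: [-2.6, 0.0, 5.2]
opening: 0.0011
finger_force: 2.5
time_s: 19.35
position: [0.4715, 0.0589, 0.1322]
eef_rot: [0.0, 0.768, 0.641, -0.0]
contact_force: [-2.5, -1.3, 5.4]
opening: 0.0007
finger_force: 2.8
```

```bash
for i in 1; do python3 -m jog '[[0,0,-0.5,0],[0,0,0,0]]' | grep -E 'pos|contact'; python3 -m jog '[[0,0,-0.5,0],[0,0,0,0]]'| grep -E 'pos|contact'; python3 -m jog '[[0,0,-0.5,0],[0,0,0,0]]'| grep -E 'pos|contact'; done
```

```text
position: [0.4715, 0.0588, 0.1319]
contact_force: [-2.7, -1.3, 6.1]
position: [0.4715, 0.0587, 0.1315]
contact_force: [-3.5, -1.3, 7.0]
position: [0.4715, 0.0587, 0.1312]
contact_force: [-2.6, -1.4, 8.0]
```

```bash
for i in 1; do python3 -m jog '[[0,0,-0.5,0],[0,0,0,0]]' | grep -E 'pos|contact'; python3 -m jog '[[0,0,-0.5,0],[0,0,0,0]]'| grep -E 'pos|contact'; python3 -m jog '[[0,0,-0.5,0],[0,0,0,0]]'| grep -E 'pos|contact'; python3 -m jog '[[0,0,-0.5,0],[0,0,0,0]]'| grep -E 'pos|contact'; done
```

```text
position: [0.4715, 0.0586, 0.1308]
contact_force: [-4.2, -1.7, 8.6]
position: [0.4714, 0.0585, 0.1303]
contact_force: [-4.6, -0.8, 8.1]
position: [0.4714, 0.0585, 0.1296]
contact_force: [-3.1, -1.4, 8.1]
position: [0.4714, 0.0584, 0.1291]
contact_force: [-4.0, -2.8, 7.3]
```

```bash
for i in 1; do python3 -m jog '[[0,0,-0.5,0],[0,0,0,0]]' | grep -E 'pos|contact'; python3 -m jog '[[0,0,-0.5,0],[0,0,0,0]]'| grep -E 'pos|contact'; python3 -m jog '[[0,0,-0.5,0],[0,0,0,0]]'| grep -E 'pos|contact'; done
```

```text
position: [0.4714, 0.0583, 0.1287]
contact_force: [-2.7, -1.7, 7.3]
position: [0.4714, 0.0582, 0.1282]
contact_force: [-3.5, -2.2, 7.6]
position: [0.4714, 0.0581, 0.1275]
contact_force: [-2.3, -2.6, 5.2]
```

```bash
for i in 1; do python3 -m jog '[[0,0,-0.5,0],[0,0,0,0]]' | grep -E 'pos|contact'; python3 -m jog '[[0,0,-0.5,0],[0,0,0,0]]'| grep -E 'pos|contact';  done
```

```text
position: [0.4714, 0.0581, 0.1272]
contact_force: [-4.1, -2.4, 7.8]
position: [0.4713, 0.058, 0.127]
contact_force: [-3.8, -3.0, 8.5]
```

```bash
for i in 1; do python3 -m jog '[[0,0,-0.5,0],[0,0,0,0]]' | grep -E 'pos|contact'; python3 -m jog '[[0,0,-0.5,0],[0,0,0,0]]'| grep -E 'pos|contact';  done
```

```text
position: [0.4713, 0.058, 0.1267]
contact_force: [-5.3, -2.8, 10.8]
position: [0.4713, 0.058, 0.1266]
contact_force: [-5.0, -3.8, 10.8]
```

Steep climb at z 0.1266: the solid stop, after the push dropped at 0.1275. I'll back off and check.

```bash
python3 -m jog '[[0,0,3,0],[0,0,10,0],[0,0,30,0],[0,0,40,0],[0,0,40,0],[0,0,0,0],[0,0,0,0],[0,0,0,0],[0,0,0,0],[0,0,0,0]]'; python3 - <<'E'
from h import *
snap('side','s4'); ex=np.array([.9836,-.1805]); ey=ex[::-1]*[-1,1]
for f in ('s3','s4'):
    p,d,W=pts(f); P=W[d>0]; x=P[:,:2]@ex; y=P[:,:2]@ey
    m=(y>.12)&(y<.26)&(P[:,2]>.09)&(P[:,2]<.14)&(x>.34)&(x<.43)
    c=np.polyfit(.320-y[m],P[m,2],1); print(f,m.sum(),c,np.polyval(c,.179))
E
```

```text
time_s: 23.15
position: [0.4709, 0.0592, 0.2459]
eef_rot: [-0.001, 0.768, 0.641, -0.001]
contact_force: [-0.3, 1.1, 0.8]
opening: -0.0
finger_force: 0.0
s3 1453 [0.06489864 0.10641372] 0.11803057410070004
s4 1439 [0.03009638 0.10640625] 0.11179350310881665
```

The lid stays at 0.030 rad after release, so it is latched. It rested at 0.065 before pressing. The arm is clear, so I'm handing in.

```bash
python3 -c "
from station import arm
print(arm.close_job())"
```

```text
the job is handed in; nothing more can be done
None
```

The job is handed in: the phone is in the nest and let go, and the lid is latched, staying shut by itself at about 0.030 rad after pressing at about 11 N; no verdict came back.

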